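Open the rivet tub at the leather repair bench

ROBOT

A 6-joint arm with a two-finger parallel gripper is mounted at the origin on the work surface. World frame = base frame: x ahead of the robot, y to its left, z up, the work surface at z = 0. Lengths are in m, angles in degrees, forces in N, time in s.
With the tool pointing down it reaches from about 0.25 to 0.725 m from the base axis. Payload 9.7 kg.
Tool frame: the origin (TCP) lies on the centre line of the jaws, within the pads' length; the fingertips stand 17 mm ahead of it and the grasp point (between the pads) lies 2 mm behind it (bot.nose_length is the distance from the TCP to the fingertips, in m); x points along the fingers, y is the direction in which the jaws open and shut, and the axes are right-handed (so a half turn about x gives the same grasp; the last joint's range is limited). The gripper opens to 85 mm and grips with 20 to 120 N. Pads are 22 mm wide; open, the fingers measure 114 mm over their backs; the gripper's body (76 mm by 85 mm) begins 54 mm behind the grasp point. The pads swing forward as they close: fully open they stand 13 mm farther back than shut.
Start: joints at [68.583, 4.979, 10.078, 95.1, 0, 90], TCP at [0.201, 0.512, 0.248] pointing down, gripper open.
Joint ranges: [-179.16, 179.16], [-48.56, 103.87], [-65.8, 70.77], [-126.05, 130.52], [-82.76, 87.17], [-180, 180]. Speed limits (degrees/s): [127.2, 127.2, 147.25, 180, 180, 180].

INTERFACE

Orientations are given as [roll, pitch, yaw] about the fixed x, y, z axes, in that order (R = Rz(yaw) Ry(pitch) Rx(roll)).
In Python, from workcell import bot, viewer, ticket gives the robot as it stands.
- The arm moves only by the tool jog_arm, never from a script. Its argument "deltas" is a list of rows, each an object of numbers: "fingers": the opening, from 0 (shut) to 1 (fully open); "x", "y", "z": the shift along the world's x, y, z in mm; "twist": the turn about the world's z in degrees. A call has 1 to 10 rows; each row is the pose to reach, as a shift and turn from the pose measured when the call began; what a row does not reach only later rows make up. A row lasts 1/10 s, in which the tool goes at most 50 mm and 8.59 degrees, less where a joint would pass 70% of its speed; a pose out of reach is approached as far as the arm can. A call with a gripper value outside its range is refused whole. The fingers move at their own pace and stop on an object; "grip_force" is the grip in N (left out, the last holds). Time passes only in rows, so rows that repeat a pose let the fingers close. It gives the time, the measured TCP pose, the force and the opening at its end, in the units of the state.
- bot.get_obs(): the state, without advancing time (a new reading comes with each control period).
- viewer.camera(name): name is "scene" or "side" or "wrist"; returns a dict with "image" (420x560x3 uint8, red, green, blue), "fovy" (degrees; the focal length in pixels is half the picture's height over the tangent of half this angle, whatever the lens; pixels are square), "cx", "cy" (the principal point, pixels), "world_to_cam" (4x4, takes a point from world to camera coordinates); the wrist camera has in their place "tool_from_camera" (4x4, takes a point from camera to tool coordinates, whose origin is the TCP and whose axes are the tool frame's). Camera axes: x right, y down, z forward; pixel columns grow to the right and rows downward; lengths in m; the calibration is good to about 2 mm. A picture is of the moment at which its call begins: read the wrist's pose just before it. There is no depth.
- ticket.job_done(): hands the job in, once; it reports no verdict.
The state is a dict: "time": time; "q": joint angles; "qd": joint speeds; "joint_efforts": joint torques, N m; "ee_pos": TCP position; "tcp_rot": TCP orientation; "wrist_force": force on the tool from outside, world axes, zero at the start; "torque": the same for the moment, N m; "opening": finger opening in m.
Only numpy, scipy, OpenCV 4.12 (cv2) and the standard library are available. Lean on these libraries where they do the work, as an engineer would, in place of code of your own. Each camera call takes 0.05 s, during which the arm holds its last target.

TASK

Open the low, wide rivet tub: take its lid by the upright tab, tip it up at the tab side by some 15 degrees while the opposite edge still sits at the rim, then lift it off and lay it down flat, tab up, in the middle of the round cork mat, and let go. Leave the tub standing upright where it is, and leave the tall narrow jar alone.

Things in the scene. Friction and masses are not known exactly. Their poses are not given: they have to be found in the camera images.
- tub: Low, wide, round open tub of milky plastic, 94 mm across, 50 mm high, wall 3 mm, loose on the bench, about 0.6 kg with its fixed fill of brass rivets; violet-grey lid on top. Origin: centre of its underside, z up. Its place is swapped at random with those of the jar and the mat.
- lid: Loose tub lid, 80 g: disc 106 mm wide, 4 thick, 10 mm deep skirt outside the rim, 3 mm play. Origin: centre of skirt's lower edge; tub rim (seated) 10 mm, disc top 14 mm above it. z up; x points to the tab, at the start away from the robot within 40 degrees. Tab: rigid upright tongue on the disc, centre at x = 34 mm, 8 mm thick (x), 26 wide (y), 28 high (top 42 mm above origin).
- mat: Round cork mat fixed on the bench, 170 mm across and 4 mm thick. Origin: centre of its underside, z up.
- jar: Tall, narrow closed jar of the same plastic with the same sort of tabbed lid (fixed on), 76 mm across at the lid, 66 mm below, 107 mm high with its tab, 0.5 kg, loose. To be left alone. Origin: centre of its underside, z up.
Mind the look-alikes: they are no part of the job. What is shaped like the lid but blue or red is not meant.

How it is judged (in metres and radians):
On the way, in this order (a step that is already met when the one before it is completed fails the run):
1. the lid is tipped up by more than 10 degrees while it is still at the tub's rim (its centre less than 22 mm above where it was seated and within 30 mm of the tub's axis) (angle between lid's own z axis and vertical above 0.175 rad and z of lid in the frame of tub below 0.062 m and horizontal distance between lid and tub below 0.03 m), for 0.05 s.
2. the lid is lifted clear of the tub (its centre more than 30 mm above where it was seated) (z of lid in the frame of tub above 0.07 m), for 0.05 s.
3. the lid is brought down to the mat in the fingers, not dropped (held with its underside's centre less than 30 mm above the bench, within 40 mm of the mat's centre) (contact force between the fingers and lid above 0.3 N and height (world z) of lid below 0.03 m and horizontal distance between lid and mat below 0.04 m), for 0.05 s.
At the end, for the whole second after the job is handed in: The lid lies at rest flat (within 6 degrees) and tab up on the mat, its centre within 40 mm of the mat's; the tub stands upright within 40 mm of where it was (horizontal distance between lid and mat below 0.04 m and height (world z) of lid below 0.012 m and angle between each of lid, tub's own z axis and vertical below 0.1 rad and linear speed of each of lid, tub below 0.02 m/s and distance of tub from where it was at the start of the episode below 0.04 m); the robot touches nothing.
It fails at once if the tub is tipped by more than 17 degrees (angle between tub's own z axis and vertical above 0.3 rad).
It fails at once if the tall jar is pushed by more than 25 mm or tipped by more than 17 degrees (distance of jar from where it was at the start of the episode above 0.025 m or angle between jar's own z axis and vertical above 0.3 rad).
It also fails if it takes over 42 s, if anything falls off the work surface, if the arm or the gripper's body presses on something with over 40 N, if the wrist force passes 120 N, or if a joint passes its speed limit or range.

## Working session

There is one attempt and no reset: what is moved stays moved. The work goes in short steps, Python scripts to look and compute and a tool call to move; the robot and the scene stay as the last step left them, time stands still between calls to the robot, and variables do not carry over. Pictures are saved under pics/ and viewed, and the job is handed in when it is done.

Besides the shell and the picture viewer there is one more tool, called as name([rows], argument=value, ...), one row to a line, values as JSON. jog_arm: Moves the arm, as the interface text tells. Its arguments: {"type":"object","properties":{"deltas":{"type":"array"},"grip_force":{"type":"number"}},"required":["deltas"]}

```bash
ls; mkdir -p pics
python3 - <<'E'
from workcell import bot, viewer, ticket
import cv2,pickle
print(bot.get_obs(), bot.nose_length)
for n in ["scene","side","wrist"]:
    c=viewer.camera(n); cv2.imwrite(f"pics/{n}0.png",c["image"][:,:,::-1]); pickle.dump(c,open(f"{n}0.pkl","wb"))
    print(n,{k:v for k,v in c.items() if k!="image"})
E
```

```text
pics
{'time': 0.0, 'q': array([6.85825696e+01, 5.01167757e+00, 1.00342660e+01, 9.50988628e+01,
       1.08862086e-03, 9.00000178e+01]), 'qd': array([-0.08273056, -0.03209702,  0.12497619, -0.01273224,  0.08300687,
        0.10072242]), 'joint_efforts': array([-3.71671291e-06, -5.20390391e+01,  4.64807189e+01,  1.62577943e-02,
       -1.62533922e-05, -2.90986111e-05]), 'ee_pos': array([0.2007595 , 0.51183343, 0.24757582]), 'tcp_rot': array([ -90.81767724,   89.92371794, -112.23512608]), 'wrist_force': array([-0.7179161 , -0.66011505,  0.44209782]), 'torque': array([ 0.00126575,  0.00128681, -0.03398039]), 'opening': 0.0853389508538761} 0.017
scene {'fovy': 49.56108401239856, 'cx': 275.16587889947266, 'cy': 204.16808594637146, 'world_to_cam': array([[ 0.26960927,  0.96294712,  0.00660922, -0.04841738],
       [ 0.6051087 , -0.16407337, -0.77905288, -0.23373533],
       [-0.74910234,  0.21403917, -0.62692338,  1.42525451],
       [ 0.        ,  0.        ,  0.        ,  1.        ]])}
side {'fovy': 56.89046072127441, 'cx': 275.68902911551197, 'cy': 209.9344387660048, 'world_to_cam': array([[ 9.70293220e-01, -2.41930069e-01,  9.53738347e-04,
        -4.64267742e-01],
       [-1.22503566e-01, -4.94708900e-01, -8.60381299e-01,
         5.85433925e-02],
       [ 2.08623930e-01,  8.34705305e-01, -5.09649988e-01,
         9.91387786e-01],
       [ 0.00000000e+00,  0.00000000e+00,  0.00000000e+00,
         1.00000000e+00]])}
wrist {'fovy': 62.9236659644975, 'cx': 291.00581581466224, 'cy': 210.98935101473685, 'tool_from_camera': array([[-1.06942590e-03, -3.06279930e-01,  9.51940891e-01,
        -1.25877648e-01],
       [ 9.99999428e-01, -3.43851561e-04,  1.01278395e-03,
         6.61947082e-04],
       [ 1.71309621e-05,  9.51941430e-01,  3.06280123e-01,
        -7.82666545e-02],
       [ 0.00000000e+00,  0.00000000e+00,  0.00000000e+00,
         1.00000000e+00]])}
```

View pics/scene0.png

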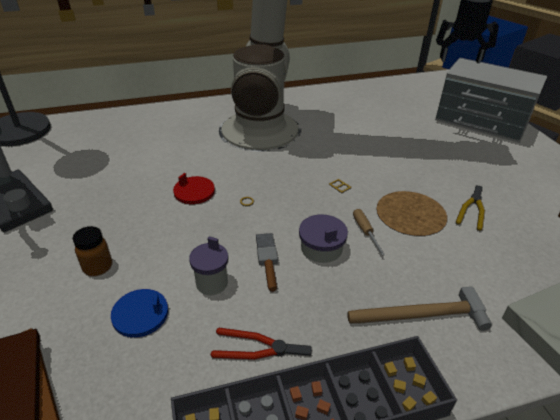

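View pics/side0.png

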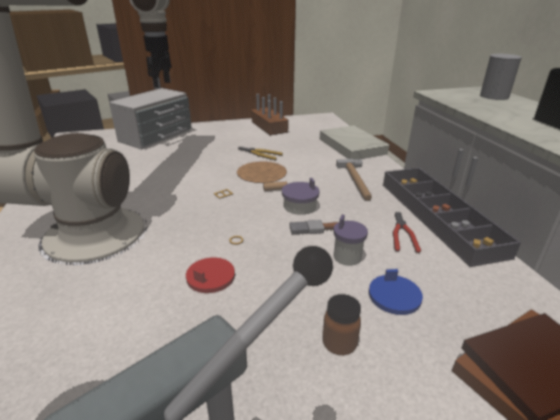

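View pics/wrist0.png

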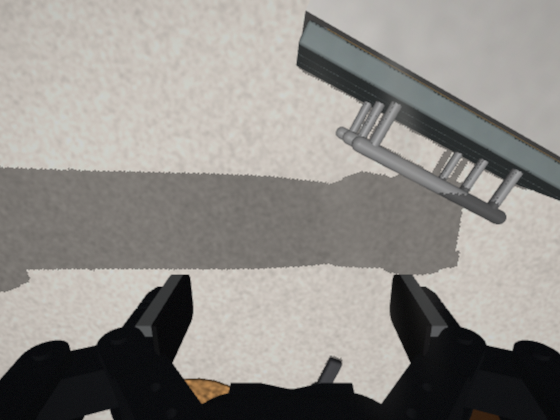

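Candidates in the scene view: violet lid on the low wide tub (323,235), violet lid on the tall jar (211,260), red lid (194,189), blue lid (140,312). By the description I choose (323,235), and the mat is at (411,212). I'll check the choice in a crop and measure.

```bash
cat > h.py <<'E'
import numpy as np,cv2
from scipy.spatial.transform import Rotation as R
def K(c):
    f=c["image"].shape[0]/2/np.tan(np.radians(c["fovy"]/2)); return f,c["cx"],c["cy"]
def w2c(c,obs=None):
    if "world_to_cam" in c: return c["world_to_cam"]
    T=np.eye(4);T[:3,:3]=R.from_euler('xyz',obs["tcp_rot"],degrees=True).as_matrix();T[:3,3]=obs["ee_pos"]
    return np.linalg.inv(T@c["tool_from_camera"])
def ray(c,uv,z,obs=None):
    f,cx,cy=K(c);M=np.linalg.inv(w2c(c,obs))
    uv=np.atleast_2d(np.asarray(uv,float))
    d=np.c_[(uv[:,0]-cx)/f,(uv[:,1]-cy)/f,np.ones(len(uv))]@M[:3,:3].T
    o=M[:3,3]; return o+d*((z-o[2])/d[:,2])[:,None]
def proj(c,p,obs=None):
    f,cx,cy=K(c);q=np.atleast_2d(p)@w2c(c,obs)[:3,:3].T+w2c(c,obs)[:3,3]
    return np.c_[cx+f*q[:,0]/q[:,2],cy+f*q[:,1]/q[:,2]]
def circ(p):
    A=np.c_[2*p[:,:2],np.ones(len(p))];s=np.linalg.lstsq(A,(p[:,:2]**2).sum(1),rcond=None)[0]
    return s[:2],np.sqrt(s[2]+s[0]**2+s[1]**2)
E
python3 - <<'E'
from h import *
import pickle
vis=[]
for n,box in [("scene",(290,205,70,60)),("side",(270,165,60,55))]:
    c=pickle.load(open(n+"0.pkl","rb"));im=c["image"]
    hsv=cv2.cvtColor(im,cv2.COLOR_RGB2HSV)
    v=cv2.inRange(hsv,(115,40,30),(160,255,255))
    m=cv2.inRange(hsv,(5,90,60),(20,255,255))
    for nm,mask,z,amin in [("violet",v,.054,200),("mat",m,.004,1000)]:
        k,l,s,ce=cv2.connectedComponentsWithStats(mask)
        for i in range(1,k):
            if s[i,4]>amin:
                cs,_=cv2.findContours((l==i).astype(np.uint8),0,1)
                p=ray(c,max(cs,key=len)[:,0],z); 
                print(n,nm,s[i],ce[i].round(),circ(p),ray(c,ce[i],z)[0])
    x,y,w,h=box; vis.append(cv2.resize(im[y:y+h,x:x+w],(390,340),interpolation=cv2.INTER_CUBIC))
cv2.imwrite("pics/crop.png",np.hstack(vis)[:,:,::-1])
E
```

```text
scene violet [ 299  215   48   36 1388] [323. 232.] (array([0.5532795 , 0.00105965]), np.float64(0.054094961179078596)) [5.55631707e-01 3.42605852e-04 5.40000000e-02]
scene violet [ 190  237   38   38 1015] [209. 257.] (array([ 0.56237537, -0.24602893]), np.float64(0.043060314588818115)) [ 0.56570326 -0.24735538  0.054     ]
scene mat [    0     0   252    74 10730] [115.  31.] (array([-1.15935238, -0.40931796]), np.float64(0.5401604124706467)) [-1.06037862 -0.42961919  0.004     ]
scene mat [ 284    0  149   48 4039] [350.  20.] (array([-0.98207598,  0.7277265 ]), np.float64(0.3708351361501811)) [-0.94601972  0.70412306  0.004     ]
scene mat [ 377  191   70   45 2370] [411. 213.] (array([0.49215613, 0.2564722 ]), np.float64(0.08214068836407973)) [0.49670914 0.25517468 0.004     ]
scene mat [ 348  301  122   20 1283] [408. 311.] (array([0.75414291, 0.10667315]), np.float64(0.07362538172471123)) [0.75902463 0.10322402 0.004     ]
side violet [283 183  35  17 421] [300. 191.] (array([ 0.54624671, -0.00342062]), np.float64(0.04480396513984877)) [ 0.54565223 -0.00531372  0.054     ]
sid
[... 371 characters left out ...]
,  6.67115695]), np.float64(8.06006355267494)) [-0.12121065  3.34717426  0.004     ]
side mat [  159     0   136   124 13815] [231.  55.] (array([1.6499875 , 7.12087122]), np.float64(5.712268459604412)) [0.73677213 2.61597308 0.004     ]
side mat [  10   11   85   66 4174] [52. 41.] (array([-1.72559243,  5.47413634]), np.float64(2.9400787161675717)) [-0.96916891  3.948696    0.004     ]
side mat [ 479  311   81  106 5516] [528. 360.] (array([ 0.78663041, -0.58757585]), np.float64(0.08674562450823574)) [ 0.7706689  -0.59306121  0.004     ]
side mat [ 457  354   71   66 1136] [492. 390.] (array([ 0.67640137, -0.61918239]), np.float64(0.039488587169125226)) [ 0.67231188 -0.62499107  0.004     ]
```

View pics/crop.png

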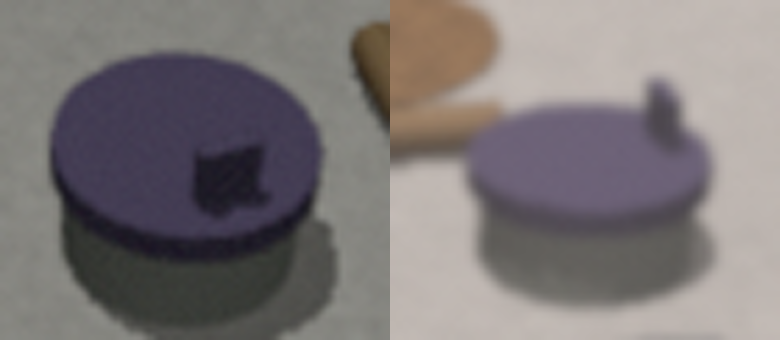

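Run:
```python
from h import *
import pickle
from workcell import bot
o=bot.get_obs(); print(R.from_euler('xyz',o["tcp_rot"],degrees=True).as_matrix().round(3))
s=pickle.load(open("scene0.pkl","rb"));d=pickle.load(open("side0.pkl","rb"))
print(ray(s,[290+232/5.57,205+185/5.67],.068), ray(d,[270+ (663-390)/6.5,165+115/6.18],.068))
```

```text
[[-0.     0.365  0.931]
 [-0.001  0.931 -0.365]
 [-1.    -0.001 -0.   ]]
[[0.58997692 0.00610111 0.068     ]] [[0.58385655 0.00401232 0.068     ]]
```

The crop shows the low wide tub with the violet lid, with the tab on the far side from the robot. I'll move over it for a wrist-camera look.

jog_arm([
  {"x": 380, "y": -507, "z": 0, "twist": 30},
  {"x": 380, "y": -507, "z": 0, "twist": 30},
  {"x": 380, "y": -507, "z": 0, "twist": 30},
  {"x": 380, "y": -507, "z": 0, "twist": 30},
  {"x": 380, "y": -507, "z": 0, "twist": 30},
  {"x": 380, "y": -507, "z": 0, "twist": 30},
  {"x": 380, "y": -507, "z": 0, "twist": 30},
  {"x": 380, "y": -507, "z": 0, "twist": 30},
  {"x": 380, "y": -507, "z": 0, "twist": 30},
  {"x": 380, "y": -507, "z": 0, "twist": 30},
], grip_force=20)

```text
validation failed for argument at $.de...
```

jog_arm([
  {"x": 380, "y": -507, "z": 0, "twist": 30, "fingers": 1},
  {"x": 380, "y": -507, "z": 0, "twist": 30, "fingers": 1},
  {"x": 380, "y": -507, "z": 0, "twist": 30, "fingers": 1},
  {"x": 380, "y": -507, "z": 0, "twist": 30, "fingers": 1},
  {"x": 380, "y": -507, "z": 0, "twist": 30, "fingers": 1},
  {"x": 380, "y": -507, "z": 0, "twist": 30, "fingers": 1},
  {"x": 380, "y": -507, "z": 0, "twist": 30, "fingers": 1},
  {"x": 380, "y": -507, "z": 0, "twist": 30, "fingers": 1},
  {"x": 380, "y": -507, "z": 0, "twist": 30, "fingers": 1},
  {"x": 380, "y": -507, "z": 0, "twist": 30, "fingers": 1},
], grip_force=20)

```text
time: 1.15
ee_pos: [0.495, 0.1187, 0.2479]
tcp_rot: [-79.2, 89.9, -70.6]
wrist_force: [-0.4, 0.9, -0.3]
opening: 0.0855
```

jog_arm([
  {"x": 85, "y": -114, "z": 0, "twist": 0, "fingers": 1},
  {"x": 85, "y": -114, "z": 0, "twist": 0, "fingers": 1},
  {"x": 85, "y": -114, "z": 0, "twist": 0, "fingers": 0.6},
  {"x": 85, "y": -114, "z": 0, "twist": 0, "fingers": 0.6},
  {"x": 85, "y": -114, "z": 0, "twist": 0, "fingers": 0.6},
  {"x": 85, "y": -114, "z": 0, "twist": 0, "fingers": 0.6},
])

```text
time: 1.75
ee_pos: [0.5795, 0.0054, 0.2478]
tcp_rot: [-113.8, 90.0, -105.2]
wrist_force: [-0.4, 0.6, -0.2]
opening: 0.0511
```

```bash
cat > w.py <<'E'
from h import *
from workcell import bot, viewer
import sys,pickle
n=sys.argv[1]; o=bot.get_obs(); c=viewer.camera("wrist"); pickle.dump((c,o),open(n+".pkl","wb"))
cv2.imwrite(f"pics/{n}.png",c["image"][:,:,::-1])
print(o["time"],o["ee_pos"].round(4),o["tcp_rot"].round(2),o["opening"])
E
python3 w.py w1
```

```text
1.75 [0.5795 0.0054 0.2478] [-113.75   89.96 -105.15] 0.051139266663537276
```

View pics/w1.png

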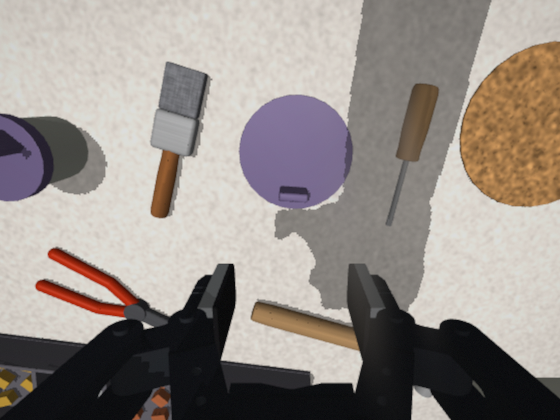

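The wrist view shows the lid's disc centred near (296,152), the tab at (293,193), the mat at upper right (530,125) and the jar at the left edge (25,155).

Run:
```python
from h import *
import pickle
c,o=pickle.load(open("w1.pkl","rb"));im=c["image"];hsv=cv2.cvtColor(im,cv2.COLOR_RGB2HSV)
print(hsv[152,296],hsv[193,293],hsv[203,293],hsv[200,293])
v=cv2.inRange(hsv,(115,50,40),(145,255,255)); v[:, :200]=0
v=cv2.morphologyEx(v,cv2.MORPH_CLOSE,np.ones((5,5)))
cs,_=cv2.findContours(v,0,1);k=max(cs,key=cv2.contourArea);
p=ray(c,k[:,0],.054,o);ce,r=circ(p);print("lid",ce,r, np.abs(np.hypot(*(p[:,:2]-ce).T)-r).max())
# tab top
roi=im[178:212,268:320];cv2.imwrite("pics/tab1.png",cv2.resize(roi,None,fx=14,fy=14,interpolation=cv2.INTER_NEAREST)[:,:,::-1])
m=cv2.inRange(hsv,(20,0,120),(0,0,0))
m=cv2.inRange(hsv,(5,90,60),(20,255,255));m[260:]=0;m[:,:450]=0;m=cv2.morphologyEx(m,cv2.MORPH_CLOSE,np.ones((9,9)))
cs,_=cv2.findContours(m,0,1);k=max(cs,key=cv2.contourArea)[:,0];k=k[k[:,0]<555]
p=ray(c,k,.004,o);print("mat",circ(p))
for z in(.054,.040): print(proj(c,np.r_[ce,z],o))
```

```text
[131  64 148] [132  72  88] [131  66 142] [131  71 119]
lid [0.54862089 0.00545405] 0.05154964455022625 0.0009187827678837426
mat (array([0.49185934, 0.2579847 ]), np.float64(0.08343760675282763))
[[295.38877096 154.04070028]]
[[295.20811156 151.89128462]]
```

View pics/tab1.png

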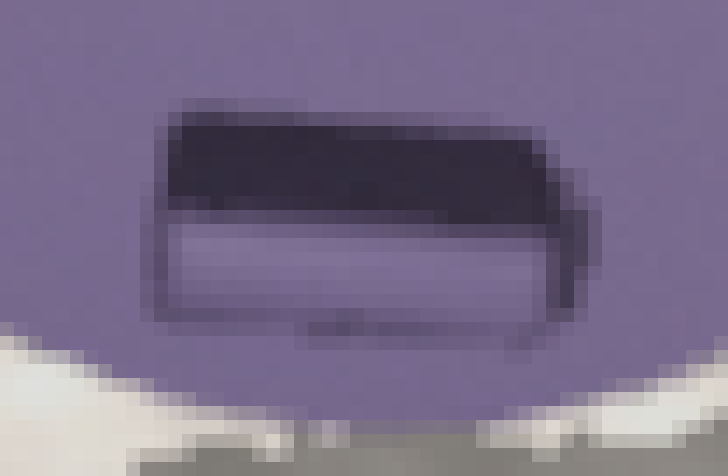

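Run:
```python
from h import *
import pickle
c,o=pickle.load(open("w1.pkl","rb"))
k=np.array([[166,213],[547,230],[547,332],[160,312]])/14+[268-.5,178-.5]
p=ray(c,k,.082,o);print(p.round(4));m=p.mean(0)
e1=p[0]-p[1]+p[3]-p[2];print(m,np.degrees(np.arctan2(e1[1],e1[0])),np.linalg.norm(e1[:2])/2,np.linalg.norm((p[2]+p[3]-p[0]-p[1])[:2])/2)
d=m[:2]-[.5486,.00545];print(d*1e3,np.hypot(*d),np.degrees(np.arctan2(d[1],d[0])))
J=R.from_euler('xyz',o["tcp_rot"],degrees=True).as_matrix()[:,1];print(np.degrees(np.arctan2(J[1],J[0])))
```

```text
[[ 0.5801 -0.0042  0.082 ]
 [ 0.5777  0.0196  0.082 ]
 [ 0.5842  0.0206  0.082 ]
 [ 0.5866 -0.0037  0.082 ]]
[0.58214896 0.00805573 0.082     ] -84.2645383092863 0.024205643031026486 0.006562240372234486
[33.54896079  2.60572811] 0.03365000132122806 4.441213321238568
98.60278527349617
```

jog_arm([
  {"x": 3, "y": 2.5, "z": -40, "twist": -3.6, "fingers": 0.6},
  {"x": 3, "y": 2.5, "z": -80, "twist": -3.6, "fingers": 0.6},
  {"x": 3, "y": 2.5, "z": -120, "twist": -3.6, "fingers": 0.6},
  {"x": 3, "y": 2.5, "z": -145, "twist": -3.6, "fingers": 0.6},
  {"x": 3, "y": 2.5, "z": -158, "twist": -3.6, "fingers": 0.6},
  {"x": 3, "y": 2.5, "z": -158, "twist": -3.6, "fingers": 0.6},
])

```text
time: 2.4
ee_pos: [0.5815, 0.009, 0.0891]
tcp_rot: [-162.3, 89.9, -157.2]
wrist_force: [-1.0, 0.3, 0.5]
opening: 0.0513
```

```bash
python3 w.py w2
python3 - <<'E'
from workcell import viewer
from h import *
s=viewer.camera("scene")["image"][180:270,270:380];d=viewer.camera("side")["image"][130:220,250:360]
cv2.imwrite("pics/c2.png",np.hstack([cv2.resize(a,(400,328),interpolation=cv2.INTER_CUBIC) for a in (s,d)])[:,:,::-1])
E
```

```text
2.4 [0.5815 0.009  0.0891] [-162.32   89.9  -157.21] 0.05129987804631818
```

View pics/w2.png

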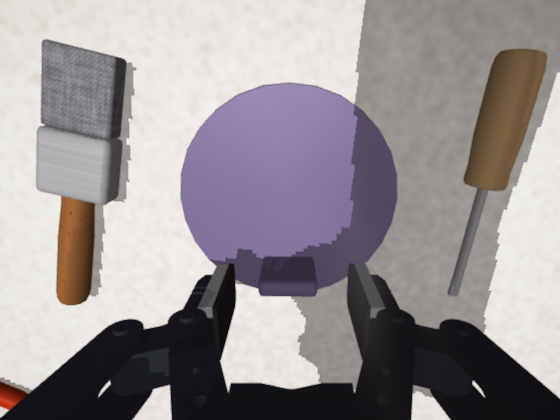

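View pics/c2.png

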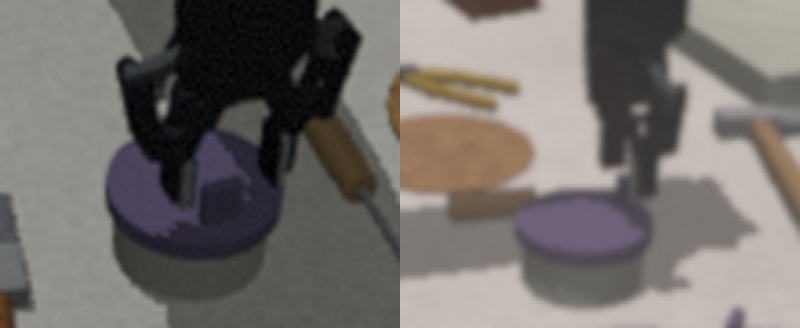

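The fingers straddle the tab, which sits at (288,277) between pad tips at (227,…) and (355,…). I'll close lightly so the lid can pivot in the grip.

jog_arm([
  {"x": 0, "y": 0, "z": 0, "twist": 0, "fingers": 0.35},
  {"x": 0, "y": 0, "z": 0, "twist": 0, "fingers": 0.29},
  {"x": 0, "y": 0, "z": 0, "twist": 0, "fingers": 0.29},
  {"x": 0, "y": 0, "z": 0, "twist": 0, "fingers": 0.29},
  {"x": 0, "y": 0, "z": 0, "twist": 0, "fingers": 0.29},
  {"x": 0, "y": 0, "z": 0, "twist": 0, "fingers": 0.29},
], grip_force=20)

```text
time: 3.15
ee_pos: [0.5842, 0.0086, 0.0939]
tcp_rot: [-9.1, 89.7, -4.0]
wrist_force: [-0.5, 1.1, 6.4]
opening: 0.0248
```

```bash
python3 w.py w3
```

```text
3.15 [0.5842 0.0086 0.0939] [-9.1  89.66 -4.04] 0.024842932165568092
```

View pics/w3.png

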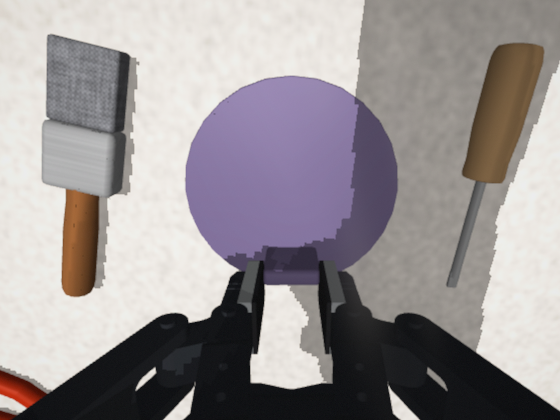

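```bash
cat > sc.py <<'E'
from workcell import viewer,bot
from h import *
import sys,pickle
x0,y0,x1,y1=[int(v) for v in sys.argv[2:6]] if len(sys.argv)>5 else (280,170,370,260)
a0,b0,a1,b1=[int(v) for v in sys.argv[6:10]] if len(sys.argv)>9 else (255,135,345,225)
S=viewer.camera("scene");D=viewer.camera("side");pickle.dump((S,D),open(sys.argv[1]+".pkl","wb"))
cv2.imwrite(f"pics/{sys.argv[1]}.png",np.hstack([cv2.resize(a,(400,400),interpolation=cv2.INTER_CUBIC) for a in (S["image"][y0:y1,x0:x1],D["image"][b0:b1,a0:a1])])[:,:,::-1])
o=bot.get_obs();print(o["time"],o["ee_pos"].round(4),o["wrist_force"].round(1),o["opening"])
E
python3 sc.py c3
```

```text
3.3 [0.5842 0.0086 0.0939] [-0.9  0.8  6.9] 0.025440111866506424
```

View pics/c3.png

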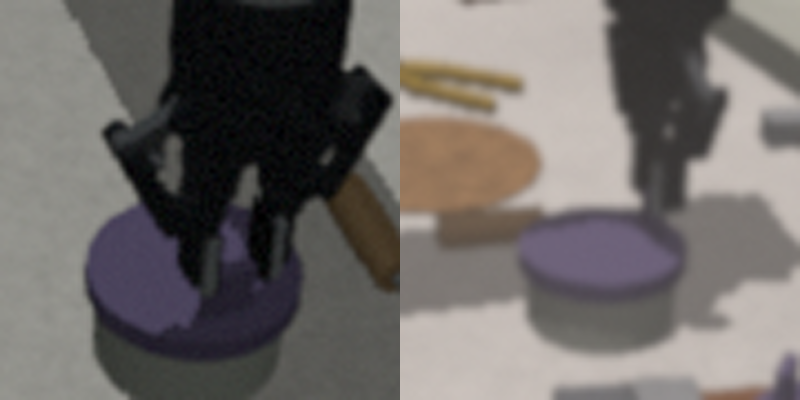

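Run:
```python
from h import *
a=cv2.imread("pics/w3.png")[225:345,200:380];b=cv2.imread("pics/w2.png")[225:345,200:380]
cv2.imwrite("pics/z3.png",np.vstack([cv2.resize(x,(450,300),interpolation=cv2.INTER_CUBIC) for x in(b,a)]))
```

```text
(no output)
```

View pics/z3.png

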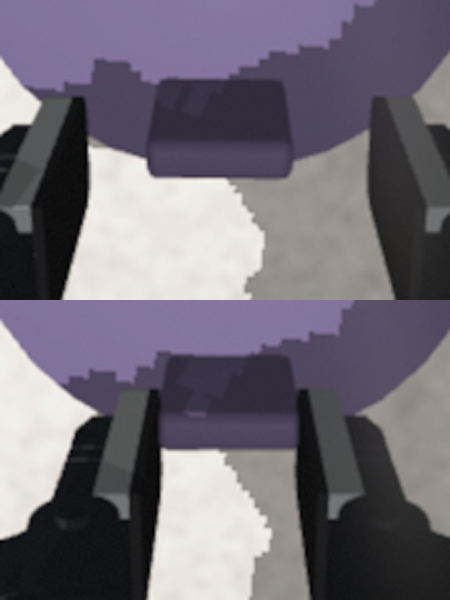

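The pads grip the tab near its top. I'll lift a little and see whether the lid pivots.

jog_arm([
  {"x": 0, "y": 0, "z": 4, "twist": 0, "fingers": 0.29},
  {"x": 0, "y": 0, "z": 8, "twist": 0, "fingers": 0.29},
  {"x": 0, "y": 0, "z": 12, "twist": 0, "fingers": 0.29},
  {"x": 0, "y": 0, "z": 12, "twist": 0, "fingers": 0.29},
  {"x": 0, "y": 0, "z": 12, "twist": 0, "fingers": 0.29},
])

```text
time: 3.8
ee_pos: [0.5842, 0.0086, 0.1059]
tcp_rot: [-9.5, 89.7, -4.4]
wrist_force: [0.1, -0.3, -1.6]
opening: 0.025
```

```bash
python3 sc.py c4; python3 w.py w4
```

```text
3.9 [0.5841 0.0086 0.1056] [-0.2 -0.  -1.2] 0.024944985992748886
3.9 [0.5841 0.0086 0.1056] [-9.54 89.69 -4.47] 0.024944985992748886
```

View pics/c4.png

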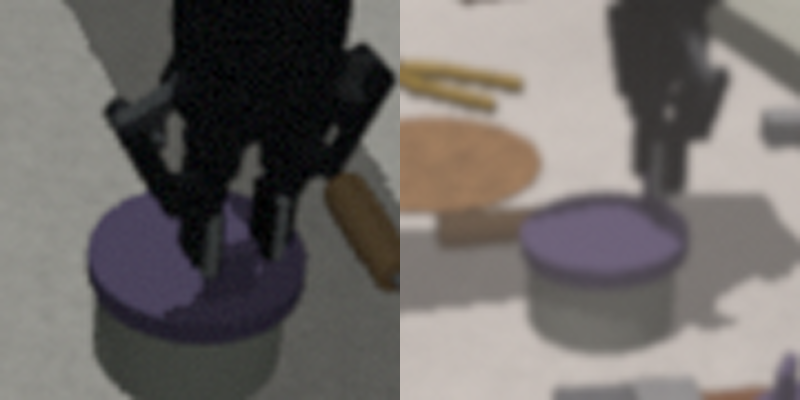

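View pics/w4.png

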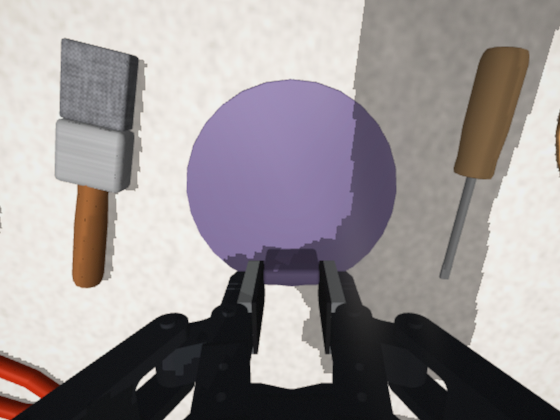

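The lid rises almost flat (friction holds it). I'll raise a bit more, then ease the grip so it pivots down onto the rim.

jog_arm([
  {"x": 0, "y": 0, "z": 5, "twist": 0, "fingers": 0.29},
  {"x": 0, "y": 0, "z": 9, "twist": 0, "fingers": 0.293},
  {"x": 0, "y": 0, "z": 9, "twist": 0, "fingers": 0.295},
  {"x": 0, "y": 0, "z": 9, "twist": 0, "fingers": 0.297},
  {"x": 0, "y": 0, "z": 9, "twist": 0, "fingers": 0.298},
  {"x": 0, "y": 0, "z": 9, "twist": 0, "fingers": 0.298},
])

```text
time: 4.55
ee_pos: [0.584, 0.0086, 0.1144]
tcp_rot: [-9.7, 89.7, -4.6]
wrist_force: [0.3, -0.3, 0.0]
opening: 0.0255
```

```bash
python3 w.py w5
python3 - <<'E'
from h import *
import pickle
for n in("w3","w4","w5"):
    c,o=pickle.load(open(n+".pkl","rb"));hsv=cv2.cvtColor(c["image"],cv2.COLOR_RGB2HSV)
    v=cv2.inRange(hsv,(115,50,40),(145,255,255));k=max(cv2.findContours(v,0,1)[0],key=cv2.contourArea);print(n,cv2.boundingRect(k))
E
```

```text
4.55 [0.584  0.0086 0.1144] [-9.7  89.7  -4.64] 0.02554358760226255
w3 (186, 76, 211, 208)
w4 (187, 80, 209, 206)
w5 (187, 80, 209, 206)
```

View pics/w5.png

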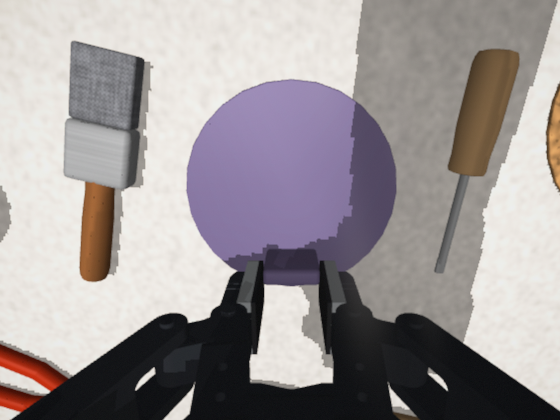

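jog_arm([
  {"x": 0, "y": 0, "z": 0, "twist": 0, "fingers": 0.3},
  {"x": 0, "y": 0, "z": 0, "twist": 0, "fingers": 0.301},
  {"x": 0, "y": 0, "z": 0, "twist": 0, "fingers": 0.301},
])

```text
time: 4.9
ee_pos: [0.584, 0.0086, 0.1144]
tcp_rot: [-9.9, 89.7, -4.8]
wrist_force: [-0.4, 0.2, -0.4]
opening: 0.0256
```

```bash
cat > bb.py <<'E'
from h import *
import pickle,sys
for n in sys.argv[1:]:
    c,o=pickle.load(open(n+".pkl","rb"));hsv=cv2.cvtColor(c["image"],cv2.COLOR_RGB2HSV)
    v=cv2.inRange(hsv,(115,50,40),(145,255,255));k=max(cv2.findContours(v,0,1)[0],key=cv2.contourArea);print(n,cv2.boundingRect(k))
E
python3 w.py w6; python3 bb.py w6
```

```text
4.9 [0.584  0.0086 0.1144] [-9.88 89.7  -4.82] 0.025602312262467685
w6 (189, 87, 205, 203)
```

It has started to pivot; wait at the same opening.

jog_arm([
  {"x": 0, "y": 0, "z": 0, "twist": 0, "fingers": 0.301},
  {"x": 0, "y": 0, "z": 0, "twist": 0, "fingers": 0.301},
])

```text
time: 5.15
ee_pos: [0.584, 0.0086, 0.1144]
tcp_rot: [-10.0, 89.7, -5.0]
wrist_force: [0.3, 0.3, -0.3]
opening: 0.0257
```

```bash
python3 w.py w7; python3 bb.py w7;python3 sc.py c7
```

```text
5.15 [0.584  0.0086 0.1144] [-10.04  89.7   -4.98] 0.025721850272394903
w7 (189, 87, 205, 203)
5.3 [0.584  0.0086 0.1144] [-0.2 -0.3 -0.4] 0.0255964401134773
```

View pics/c7.png

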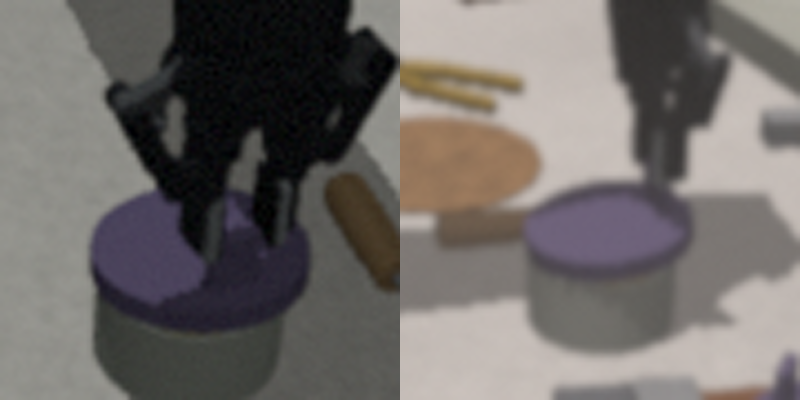

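View pics/w7.png

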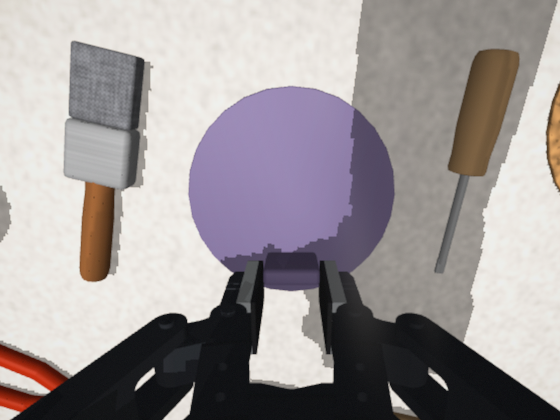

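```bash
cat > tilt.py <<'E'
from h import *
import pickle,sys
from scipy.optimize import least_squares
def tilt(n):
    c,o=pickle.load(open(n+".pkl","rb"));hsv=cv2.cvtColor(c["image"],cv2.COLOR_RGB2HSV)
    v=cv2.inRange(hsv,(115,50,40),(145,255,255));k=max(cv2.findContours(v,0,1)[0],key=cv2.contourArea)[:,0]
    ymax=int(sys.argv[1]); k=k[k[:,1]<ymax]
    f,cx,cy=K(c);M=np.linalg.inv(w2c(c,o));d=np.c_[(k[:,0]-cx)/f,(k[:,1]-cy)/f,np.ones(len(k))]@M[:3,:3].T;C=M[:3,3]
    a=np.radians(5)
    def pts(p):
        h,t=p; ex=np.array([np.cos(a)*np.cos(t),np.sin(a)*np.cos(t),np.sin(t)]);ey=np.array([-np.sin(a),np.cos(a),0]);nz=np.cross(ex,ey)
        P0=np.array([.55,.0055,h]); s=((P0-C)@nz)/(d@nz);X=C+d*s[:,None]
        return np.c_[(X-P0)@ex,(X-P0)@ey],P0,ex,ey
    def res(p):
        q=pts(p)[0];ce,r=circ(q);e=np.hypot(*(q-ce).T)-.0525;return e*1e3
    s=least_squares(res,[.06,.1]);q,P0,ex,ey=pts(s.x);ce,r=circ(q);cc=P0+ce[0]*ex+ce[1]*ey
    print(n,"tilt",np.degrees(s.x[1]).round(2),"disc-top centre",cc.round(4),"r",r.round(4),"rms",np.sqrt((s.fun**2).mean()).round(2))
for n in sys.argv[2:]: tilt(n)
E
python3 tilt.py 240 w1; python3 tilt.py 240 w2 w3 w4 w5 w6 w7
```

```text
w1 tilt -0.01 disc-top centre [0.5495 0.0057 0.0481] r 0.0525 rms 0.3
w2 tilt -0.16 disc-top centre [0.5489 0.0054 0.0526] r 0.0525 rms 0.17
w3 tilt 0.14 disc-top centre [0.5487 0.0061 0.0525] r 0.0525 rms 0.16
w4 tilt 2.84 disc-top centre [0.5498 0.0061 0.0625] r 0.0525 rms 0.16
w5 tilt 2.87 disc-top centre [0.5498 0.0061 0.0714] r 0.0525 rms 0.17
w6 tilt 7.26 disc-top centre [0.5522 0.0064 0.0687] r 0.0525 rms 0.18
w7 tilt 7.19 disc-top centre [0.5522 0.0064 0.0688] r 0.0525 rms 0.18
```

The estimator works: tilt is 7.2° and rising as the grip eases. I'll ease a little more.

jog_arm([
  {"x": 0, "y": 0, "z": 0, "twist": 0, "fingers": 0.302},
  {"x": 0, "y": 0, "z": 0, "twist": 0, "fingers": 0.302},
])

```text
time: 5.5
ee_pos: [0.584, 0.0086, 0.1144]
tcp_rot: [-9.8, 89.7, -4.7]
wrist_force: [0.2, 0.0, -0.5]
opening: 0.0257
```

```bash
python3 w.py w8; python3 tilt.py 240 w8
```

```text
5.5 [0.584  0.0086 0.1144] [-9.76 89.7  -4.69] 0.025705867653936895
w8 tilt 7.04 disc-top centre [0.5522 0.0064 0.0688] r 0.0525 rms 0.17
```

The far skirt edge now rests on the rim. Shifting the lid about 5 mm toward the robot lets the skirt drop outside the rim and tilt further.

jog_arm([
  {"x": -2, "y": 0, "z": 0, "twist": 0, "fingers": 0.302},
  {"x": -4, "y": 0, "z": 0, "twist": 0, "fingers": 0.302},
  {"x": -5, "y": -0.5, "z": 0, "twist": 0, "fingers": 0.302},
  {"x": -5, "y": -0.5, "z": 0, "twist": 0, "fingers": 0.302},
])

```text
time: 5.95
ee_pos: [0.5787, 0.0081, 0.1144]
tcp_rot: [-10.1, 89.7, -5.1]
wrist_force: [-0.5, -0.6, -0.8]
opening: 0.0256
```

```bash
python3 w.py w9; python3 tilt.py 240 w9; python3 sc.py c9
```

```text
5.95 [0.5787 0.0081 0.1144] [-10.14  89.71  -5.08] 0.025644119771686798
w9 tilt 9.94 disc-top centre [0.549  0.0061 0.0669] r 0.0525 rms 0.18
6.1 [0.5789 0.0081 0.1144] [-0.5  0.1 -0.9] 0.02552768565283633
```

View pics/c9.png

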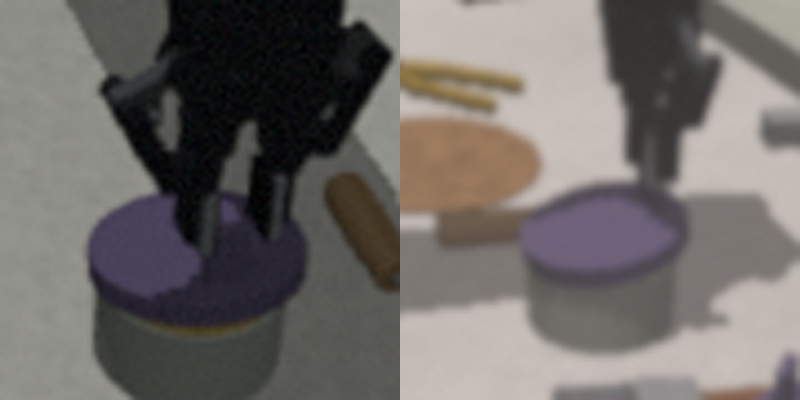

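jog_arm([
  {"x": 0, "y": 0, "z": 0, "twist": 0, "fingers": 0.303},
  {"x": 0, "y": 0, "z": 1.5, "twist": 0, "fingers": 0.303},
  {"x": 0, "y": 0, "z": 1.5, "twist": 0, "fingers": 0.303},
])

```text
time: 6.4
ee_pos: [0.5789, 0.0081, 0.116]
tcp_rot: [-10.0, 89.7, -5.0]
wrist_force: [0.2, 1.1, -1.0]
opening: 0.0258
```

```bash
python3 w.py w10; python3 tilt.py 240 w10
```

```text
6.4 [0.5789 0.0081 0.116 ] [-10.02  89.72  -4.95] 0.025764097667565853
w10 tilt 9.52 disc-top centre [0.5492 0.0061 0.0685] r 0.0525 rms 0.18
```

jog_arm([
  {"x": 0, "y": 0, "z": 0, "twist": 0, "fingers": 0.304},
  {"x": 0, "y": 0, "z": 0, "twist": 0, "fingers": 0.305},
])

```text
time: 6.65
ee_pos: [0.5791, 0.0081, 0.1162]
tcp_rot: [-9.4, 89.7, -4.3]
wrist_force: [0.2, 0.3, 1.7]
opening: 0.0256
```

```bash
python3 w.py w11; python3 tilt.py 240 w11
```

```text
6.65 [0.5791 0.0081 0.1162] [-9.37 89.68 -4.3 ] 0.025633431197373695
w11 tilt -0.3 disc-top centre [0.5487 0.0057 0.0521] r 0.0525 rms 0.18
```

The lid slipped out and fell back seated flat on the tub (tilt -0.3°, centre unchanged). I'll look, then regrip.

View pics/w11.png

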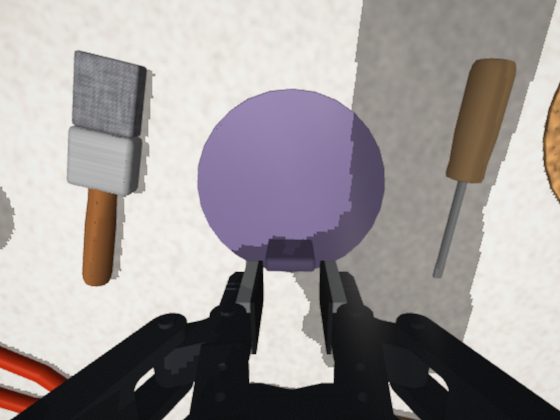

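jog_arm([
  {"x": 0, "y": 0, "z": 2, "twist": 0, "fingers": 0.45},
  {"x": 3, "y": 0.5, "z": 2, "twist": 0, "fingers": 0.45},
  {"x": 3, "y": 0.5, "z": 2, "twist": 0, "fingers": 0.45},
  {"x": 3, "y": 0.5, "z": 2, "twist": 0, "fingers": 0.45},
])

```text
time: 7.1
ee_pos: [0.5822, 0.0086, 0.1181]
tcp_rot: [-9.4, 89.7, -4.3]
wrist_force: [0.2, -0.5, -0.5]
opening: 0.0384
```

```bash
python3 w.py w12; python3 tilt.py 240 w12; python3 sc.py c12
```

```text
7.1 [0.5822 0.0086 0.1181] [-9.35 89.68 -4.29] 0.03843230267734511
w12 tilt -0.15 disc-top centre [0.5487 0.0057 0.052 ] r 0.0525 rms 0.19
7.25 [0.5821 0.0086 0.1181] [ 0.4 -0.3  0.1] 0.03829703531879349
```

View pics/w12.png

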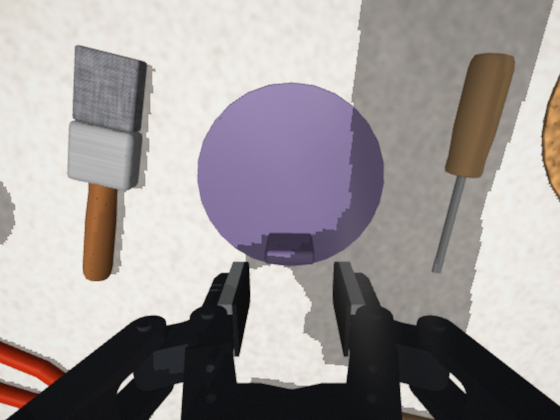

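View pics/c12.png

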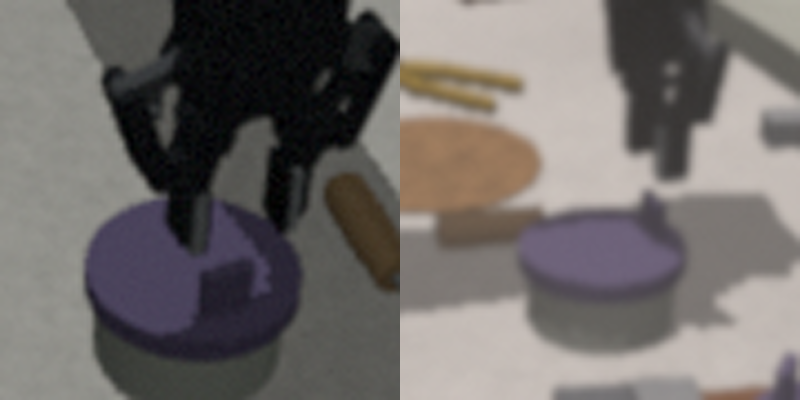

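Regrip, lift about 20 mm, and shift about 9 mm toward the robot so that the skirt ends up outside the rim. Then ease the grip.

jog_arm([
  {"x": 0, "y": 0, "z": -12, "twist": 0, "fingers": 0.45},
  {"x": 0, "y": 0, "z": -21, "twist": 0, "fingers": 0.4},
  {"x": 0, "y": 0, "z": -21, "twist": 0, "fingers": 0.29},
  {"x": 0, "y": 0, "z": -21, "twist": 0, "fingers": 0.29},
  {"x": 0, "y": 0, "z": -21, "twist": 0, "fingers": 0.29},
  {"x": 0, "y": 0, "z": -21, "twist": 0, "fingers": 0.29},
])

```text
time: 7.85
ee_pos: [0.5822, 0.0086, 0.0974]
tcp_rot: [-9.2, 89.7, -4.1]
wrist_force: [0.7, -0.7, -0.8]
opening: 0.0248
```

jog_arm([
  {"x": 0, "y": 0, "z": 6, "twist": 0, "fingers": 0.29},
  {"x": 0, "y": 0, "z": 13, "twist": 0, "fingers": 0.29},
  {"x": -4, "y": -0.3, "z": 18, "twist": 0, "fingers": 0.29},
  {"x": -9, "y": -0.7, "z": 20, "twist": 0, "fingers": 0.295},
  {"x": -9, "y": -0.7, "z": 20, "twist": 0, "fingers": 0.298},
  {"x": -9, "y": -0.7, "z": 20, "twist": 0, "fingers": 0.298},
])

```text
time: 8.45
ee_pos: [0.573, 0.0079, 0.1175]
tcp_rot: [-8.8, 89.7, -3.7]
wrist_force: [-0.6, 0.8, -1.1]
opening: 0.0253
```

```bash
python3 w.py w13; python3 tilt.py 240 w13
```

```text
8.45 [0.573  0.0079 0.1175] [-8.75 89.66 -3.69] 0.025346717637424843
w13 tilt 2.76 disc-top centre [0.5418 0.0058 0.074 ] r 0.0525 rms 0.16
```

jog_arm([
  {"x": 0, "y": 0, "z": 0, "twist": 0, "fingers": 0.3},
  {"x": 0, "y": 0, "z": 0, "twist": 0, "fingers": 0.301},
  {"x": 0, "y": 0, "z": 0, "twist": 0, "fingers": 0.301},
])

```text
time: 8.8
ee_pos: [0.573, 0.0079, 0.117]
tcp_rot: [-9.4, 89.7, -4.3]
wrist_force: [0.1, 0.6, -0.1]
opening: 0.0259
```

```bash
python3 w.py w14; python3 tilt.py 240 w14
```

```text
8.8 [0.573  0.0079 0.117 ] [-9.35 89.69 -4.29] 0.025901410003621648
w14 tilt 10.75 disc-top centre [0.5483 0.0064 0.0678] r 0.0525 rms 0.18
```

jog_arm([
  {"x": -2, "y": 0, "z": 1, "twist": 0, "fingers": 0.301},
  {"x": -3, "y": -0.3, "z": 2, "twist": 0, "fingers": 0.301},
  {"x": -3, "y": -0.3, "z": 2, "twist": 0, "fingers": 0.301},
])

```text
time: 9.15
ee_pos: [0.57, 0.0076, 0.1193]
tcp_rot: [-9.7, 89.7, -4.6]
wrist_force: [-0.8, 0.2, -0.3]
opening: 0.0256
```

```bash
python3 w.py w15; python3 tilt.py 240 w15
```

```text
9.15 [0.57   0.0076 0.1193] [-9.68 89.67 -4.62] 0.025626320797563298
w15 tilt 13.01 disc-top centre [0.5472 0.0063 0.0688] r 0.0525 rms 0.19
```

13° with the centre about 57 mm up. I'll add a little more for margin, and check in the fixed views.

jog_arm([
  {"x": -1, "y": 0, "z": 2, "twist": 0, "fingers": 0.301},
  {"x": -1, "y": 0, "z": 2, "twist": 0, "fingers": 0.301},
])

```text
time: 9.4
ee_pos: [0.5691, 0.0075, 0.1216]
tcp_rot: [-9.3, 89.6, -4.2]
wrist_force: [0.6, -1.1, -0.8]
opening: 0.0257
```

```bash
python3 w.py w16; python3 tilt.py 240 w16; python3 sc.py c16
```

```text
9.4 [0.5691 0.0075 0.1216] [-9.3  89.65 -4.23] 0.025672864137425134
w16 tilt 13.98 disc-top centre [0.5468 0.0063 0.0708] r 0.0525 rms 0.18
9.55 [0.5691 0.0076 0.1213] [-0.1 -0.7  0.1] 0.025460689056337717
```

View pics/c16.png

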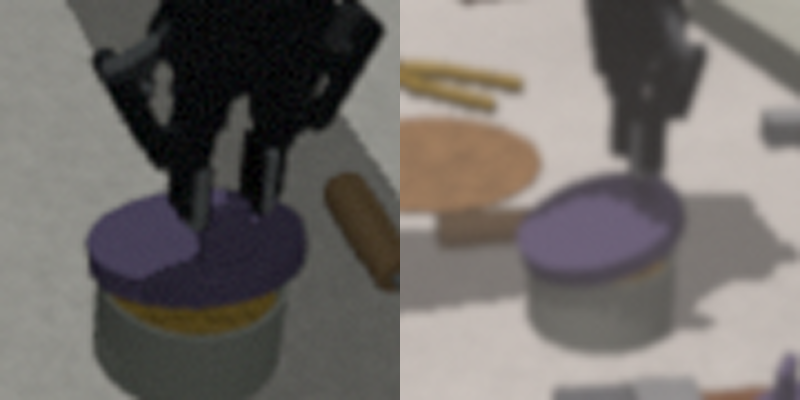

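View pics/w16.png

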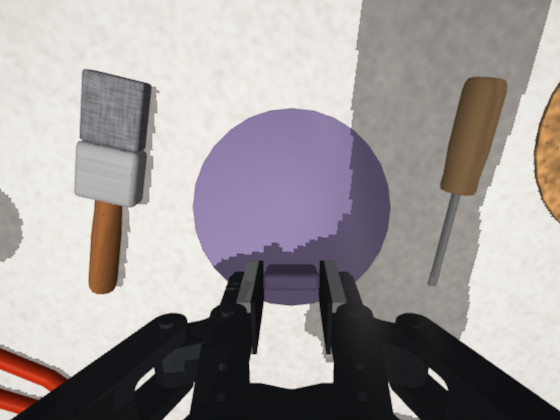

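The fixed views show the lid tipped with the brass fill visible, and its far edge still on the rim; measured tilt is 14°. Now I'll tighten and lift.

jog_arm([
  {"x": 0, "y": 0, "z": 0, "twist": 0, "fingers": 0.28},
  {"x": 0, "y": 0, "z": 0, "twist": 0, "fingers": 0.27},
  {"x": 0, "y": 0, "z": 0, "twist": 0, "fingers": 0.27},
  {"x": 0, "y": 0, "z": 10, "twist": 0, "fingers": 0.27},
  {"x": 0, "y": 0, "z": 25, "twist": 0, "fingers": 0.27},
  {"x": 0, "y": 0, "z": 45, "twist": 0, "fingers": 0.27},
  {"x": 0, "y": 0, "z": 65, "twist": 0, "fingers": 0.27},
  {"x": 0, "y": 0, "z": 65, "twist": 0, "fingers": 0.27},
], grip_force=40)

```text
time: 10.35
ee_pos: [0.5704, 0.0076, 0.1907]
tcp_rot: [-6.9, 89.3, -1.9]
wrist_force: [-0.3, -0.5, 0.3]
opening: 0.0239
```

```bash
python3 w.py w17; python3 tilt.py 255 w17; python3 sc.py c17
```

```text
10.35 [0.5704 0.0076 0.1907] [-6.91 89.33 -1.85] 0.02390155202973378
w17 tilt 13.77 disc-top centre [0.5492 0.0064 0.1394] r 0.0525 rms 0.19
10.5 [0.5691 0.0075 0.1863] [-0.4 -0.7 -1.2] 0.023532379394816182
```

View pics/c17.png

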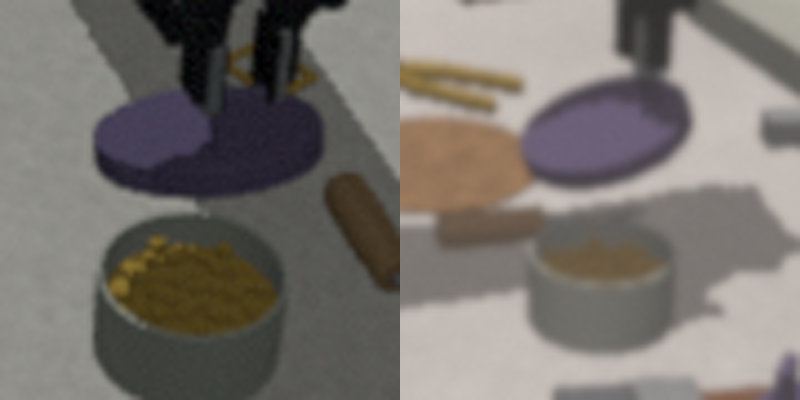

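View pics/w17.png

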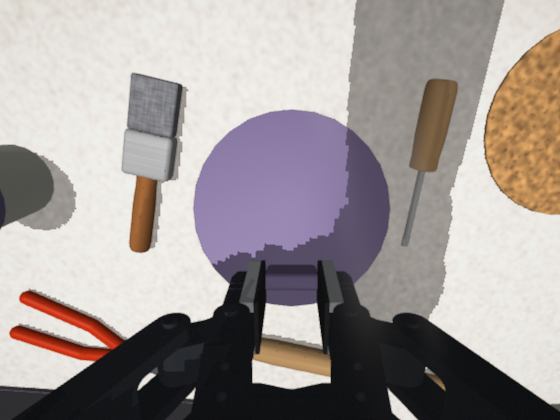

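The lid is clear and held at 14°, and the open tub stands upright. Next, carry it to the mat.

jog_arm([
  {"x": -3, "y": 20, "z": 0, "twist": 0, "fingers": 0.27},
  {"x": -9, "y": 50, "z": 0, "twist": 0, "fingers": 0.27},
  {"x": -15, "y": 85, "z": 0, "twist": 0, "fingers": 0.27},
  {"x": -22, "y": 125, "z": 0, "twist": 0, "fingers": 0.27},
  {"x": -29, "y": 165, "z": 0, "twist": 0, "fingers": 0.27},
  {"x": -35, "y": 200, "z": 0, "twist": 0, "fingers": 0.27},
  {"x": -40, "y": 230, "z": 0, "twist": 0, "fingers": 0.27},
  {"x": -43, "y": 246, "z": 0, "twist": 0, "fingers": 0.27},
  {"x": -43, "y": 252, "z": 0, "twist": 0, "fingers": 0.27},
  {"x": -43, "y": 252, "z": 0, "twist": 0, "fingers": 0.27},
])

```text
time: 11.5
ee_pos: [0.526, 0.2595, 0.1857]
tcp_rot: [-16.7, 89.7, -11.6]
wrist_force: [0.3, -0.2, -0.9]
opening: 0.0239
```

```bash
python3 w.py w18; python3 tilt.py 255 w18
```

```text
11.5 [0.526  0.2595 0.1857] [-16.7  89.7 -11.6] 0.023913826269817952
w18 tilt 14.29 disc-top centre [0.5041 0.2583 0.1344] r 0.0525 rms 0.19
```

View pics/w18.png

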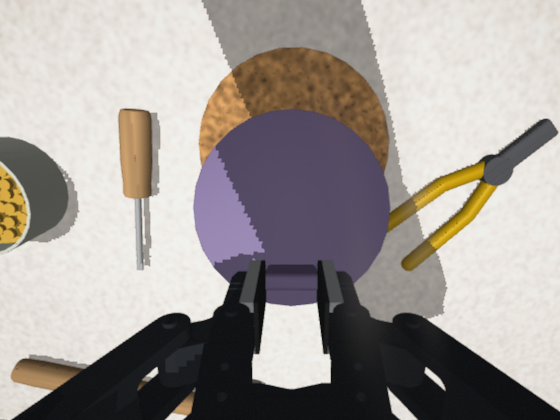

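jog_arm([
  {"x": 0, "y": 0, "z": -25, "twist": 0, "fingers": 0.27},
  {"x": 0, "y": 0, "z": -50, "twist": 0, "fingers": 0.27},
  {"x": 0, "y": 0, "z": -75, "twist": 0, "fingers": 0.27},
  {"x": 0, "y": 0, "z": -92, "twist": 0, "fingers": 0.27},
  {"x": 0, "y": 0, "z": -100, "twist": 0, "fingers": 0.28},
  {"x": 0, "y": 0, "z": -103, "twist": 0, "fingers": 0.29},
  {"x": 0, "y": 0, "z": -105, "twist": 0, "fingers": 0.29},
  {"x": 0, "y": 0, "z": -107, "twist": 0, "fingers": 0.29},
  {"x": 0, "y": 0, "z": -107, "twist": 0, "fingers": 0.29},
], grip_force=20)

```text
time: 12.45
ee_pos: [0.5265, 0.259, 0.0795]
tcp_rot: [-10.7, 89.6, -5.6]
wrist_force: [0.1, -0.6, -0.7]
opening: 0.0252
```

```bash
python3 w.py w19; python3 tilt.py 255 w19
```

```text
12.45 [0.5265 0.259  0.0795] [-10.68  89.64  -5.63] 0.025211354830587195
w19 tilt 13.18 disc-top centre [0.5027 0.2575 0.0295] r 0.0525 rms 0.18
```

jog_arm([
  {"x": -1, "y": 0, "z": -3, "twist": 0, "fingers": 0.295},
  {"x": -1, "y": 0, "z": -6, "twist": 0, "fingers": 0.297},
  {"x": -1, "y": 0, "z": -9, "twist": 0, "fingers": 0.297},
  {"x": -1, "y": 0, "z": -12, "twist": 0, "fingers": 0.297},
  {"x": -1, "y": 0, "z": -12, "twist": 0, "fingers": 0.297},
])

```text
time: 13.0
ee_pos: [0.5252, 0.2589, 0.0669]
tcp_rot: [-15.7, 89.7, -10.6]
wrist_force: [0.5, 0.2, -0.1]
opening: 0.0256
```

```bash
python3 w.py w20; python3 tilt.py 255 w20
```

```text
13.0 [0.5252 0.2589 0.0669] [-15.7   89.68 -10.65] 0.025609023770467768
w20 tilt 5.93 disc-top centre [0.4956 0.257  0.0216] r 0.0525 rms 0.18
```

jog_arm([
  {"x": 0, "y": 0, "z": -3, "twist": 0, "fingers": 0.297},
  {"x": 0, "y": 0, "z": -6, "twist": 0, "fingers": 0.297},
  {"x": 0, "y": 0, "z": -8, "twist": 0, "fingers": 0.298},
  {"x": 0, "y": 0, "z": -8, "twist": 0, "fingers": 0.3},
])

```text
time: 13.45
ee_pos: [0.525, 0.2588, 0.0587]
tcp_rot: [-19.2, 89.7, -14.2]
wrist_force: [0.1, 0.8, -1.1]
opening: 0.0254
```

```bash
python3 w.py w21; python3 tilt.py 255 w21
```

```text
13.45 [0.525  0.2588 0.0587] [-19.24  89.71 -14.18] 0.02535856079041183
w21 tilt 0.51 disc-top centre [0.4925 0.2566 0.0167] r 0.0525 rms 0.16
```

Flat (0.5°) and centred. Release and retreat.

jog_arm([
  {"x": 0, "y": 0, "z": 0, "twist": 0, "fingers": 0.31},
  {"x": 0, "y": 0, "z": 0, "twist": 0, "fingers": 0.4},
  {"x": 0, "y": 0, "z": 0, "twist": 0, "fingers": 0.55},
  {"x": 0, "y": 0, "z": 0, "twist": 0, "fingers": 0.55},
  {"x": 0, "y": 0, "z": 20, "twist": 0, "fingers": 0.55},
  {"x": 0, "y": 0, "z": 50, "twist": 0, "fingers": 0.55},
  {"x": 0, "y": 0, "z": 90, "twist": 0, "fingers": 0.55},
  {"x": 0, "y": 0, "z": 130, "twist": 0, "fingers": 0.55},
  {"x": 0, "y": 0, "z": 150, "twist": 0, "fingers": 0.55},
  {"x": 0, "y": 0, "z": 150, "twist": 0, "fingers": 0.55},
])

```text
time: 14.5
ee_pos: [0.5261, 0.2594, 0.2127]
tcp_rot: [2.7, 89.4, 7.7]
wrist_force: [-0.5, -0.3, -0.2]
opening: 0.0469
```

```bash
python3 w.py w22; python3 tilt.py 255 w22; python3 sc.py c22 270 150 470 300 200 120 350 232;python3 - <<'E'
from h import *
import pickle
c,o=pickle.load(open("w22.pkl","rb"));hsv=cv2.cvtColor(c["image"],cv2.COLOR_RGB2HSV)
m=cv2.inRange(hsv,(5,90,60),(20,255,255))|cv2.inRange(hsv,(115,50,40),(145,255,255));m[255:]=0;m[:,:170]=0
m=cv2.morphologyEx(cv2.morphologyEx(m,3,np.ones((9,9))),2,np.ones((15,15)))
k=max(cv2.findContours(m,0,1)[0],key=cv2.contourArea)[:,0];k=k[k[:,1]<250];print("mat",circ(ray(c,k,.004,o)))
E
```

```text
14.5 [0.5261 0.2594 0.2127] [ 2.66 89.41  7.72] 0.04685693529962865
w22 tilt 1.13 disc-top centre [0.493  0.2567 0.0118] r 0.0525 rms 0.33
14.65 [0.5248 0.2587 0.2078] [-0.2 -0.2 -0.2] 0.04687513559924394
mat (array([0.49154125, 0.2591181 ]), np.float64(0.08340535971239672))
```

View pics/w22.png

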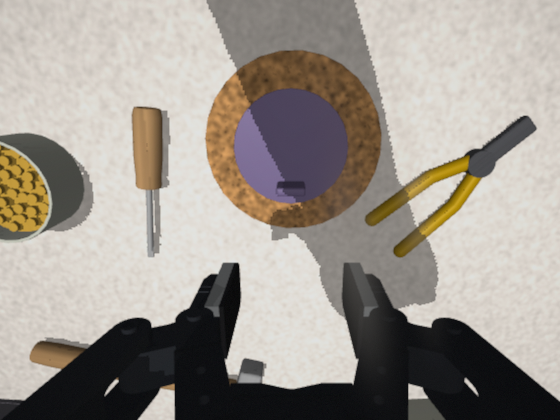

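View pics/c22.png

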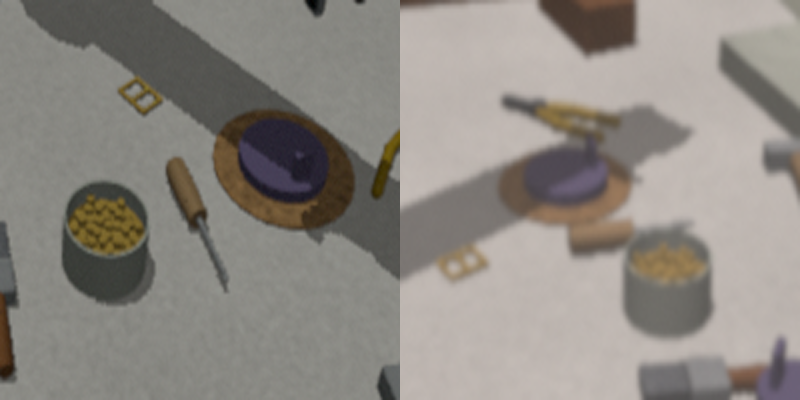

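The lid lies flat, tab up, about 3 mm from the mat's centre. The tub is upright in its place and the gripper is clear, so I'll hand in.

```bash
python3 -c "
from workcell import ticket,bot
print(ticket.job_done()); print(bot.get_obs()['time'])"
```

```text
the job is handed in; nothing more can be done
None
the job is handed in; nothing more can be done
```

The lid is off the rivet tub and lying flat, tab up, on the cork mat. I handed the job in at about 14.7 s; no verdict was reported.

- **Tipping:** I gripped the tab across its width and lifted it. I then eased the grip so the lid swung down in the fingers until its far edge met the rim. The first try reached only about 10°, and the lid slipped and fell back flat on the tub. On the second try it tipped to about 14° with its centre about 57–59 mm above the bench, inside the limit.
- **Moving and placing:** I tightened the grip, lifted the lid clear and carried it to the mat. I lowered it in the fingers until it lay flat, then let go.
- **Last checks:**
  - The lid's centre was within about 3 mm of the mat's centre.
  - Just before letting go it was 0.5° from flat, with its top at about the height expected on the mat.
  - From higher up after release, the reading was less precise: 1.1° and a height about 6 mm too low. I took the height error as the distance bias I had seen in the first high view.
  - The tub was upright and looked to be in its place; I judged that by eye, not by measuring.
  - I never touched the jar, but I did not measure its position again at the end.
  - The gripper was open and about 15 cm above the lid.

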